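Clip a pneumatic cylinder into its stand and hold its rod at mid-stroke

TASK

Pick up the small pneumatic cylinder by its square aluminium body, press it down into the clip stand until it sits home with the sprung orange jaw closed over it, and let go. Then take the block on the end of its rod and draw the rod straight out until the whole green band shows but none of the red one, and finish still holding it there, with the cylinder home in the clip, so that the position sensor can be set. Leave the other things on the bench where they are.

Things in the scene. Friction and masses are not known exactly. Their poses are not given: they have to be found in the camera images.
- cylinder: Small pneumatic cylinder, about 0.4 kg with its rod, lying loose on the bench, axis 18 mm up. Origin on its axis, half way along the body; x along the axis toward the rod, z up. Square aluminium body 26 x 26 mm, 88 mm long (x -44 to +44 mm), between two black end caps 36 x 36 x 18 mm (ends at x = +-62 mm).
- gland (a point): Centre of the cylinder's front face (cylinder x = +62 mm), the mouth of the bore where the rod comes out; axes as the cylinder's. The bore is 106 mm deep, with about 1 mm of play each side of the rod.
- rod: Steel rod 10 mm square, 128 mm long, a loose part in the bore, with a dark block on its outer end. Origin lies on the cylinder's origin when fully in; x along the rod, outward. Starts 0 to 6 mm out, both bands hidden. A seal drags on it: 4 to 12 N to draw it, and it stays where it is left. Drawn askew it binds or levers the cylinder; 105 mm out it leaves the bore.
- rod_end (a point): Centre of the block on the rod's outer end (24 mm long by 16 x 16 mm), where to grip it; 33 mm outside the front face when the rod is fully in.
- green_inner (a point): Inner edge (nearest the cylinder's body) of the 6 mm wide green band on the rod; 36 mm inside the front face when the rod is fully in. The whole green band shows once this point passes the gland.
- red_outer (a point): Outer edge of the 8 mm wide red band on the rod, 16 mm behind green_inner. It must stay inside the gland.
- clip_stand: Clip stand fixed to the bench: blue base 104 (x) x 92 (y) x 12 mm, two aluminium forks 12 mm thick at x = +-34 mm (56 mm free between them, down to 25 mm above the bench). Origin under its centre, z up. +y prongs reach 91 mm up, flared at the top; -y prongs reach 60 mm, and behind them stands the orange sprung jaw with two ramped hooks up to 89 mm.
- clip_seat (a point): Where the cylinder's origin lies when home: 55 mm above the bench, over the stand's origin; axes as the stand's. The slots, 29 mm wide, run along x: the body goes in from above across both forks, an end cap outside each (4 mm of play each way lengthwise), rod toward either end.
- jaw (a joint): Angle of the orange sprung jaw (rad): 0 closed. Its hooks hang over the -y edge of the slot, undersides 1 mm above the seated body; a body pressed down on their ramps (about 5 to 15 N) swings them out 0.02 to 0.1 and they spring back over it.
- tape_roll: Yellow tape roll 82 mm across, 26 mm high, left of the work. Leave alone. Origin under its centre.
- tin_screws: Small round tin of screws, 74 mm across, 35 mm high, at the front left. Leave alone. Origin under its centre.
- screwdriver_2: Screwdriver with a yellow handle, 171 mm long, on the right. Leave alone. Origin under its centre.
- tape_measure: Yellow tape measure 62 x 78 x 36 mm behind the work. Leave alone. Origin under its centre.
- multimeter: Yellow and grey multimeter 150 x 74 x 47 mm, behind and left of the stand. Leave alone. Origin under its centre.
There are look-alikes about, which are no part of the job. Of the things that look like the clip_stand, the larger one is meant.

How it is judged:
By the outcome, as a careful person would: the job done as asked, in the order asked, and still so for the second after the job is handed in, while the arm keeps its last pose, push and grip.
It also fails if it takes over 45 s, if anything falls off the work surface, if the arm or the gripper's body presses on something with over 40 N, if the wrist force passes 120 N, or if a joint passes its speed limit or range.

ROBOT

A 6-joint arm with a two-finger parallel gripper is mounted at the origin on a cart in front of the work surface, level with it; the furniture and walls round the work are solid. World frame = base frame: x ahead of the robot, y to its left, z up, the work surface at z = 0. Lengths are in mm, angles in rad, forces in N, time in s.
With the tool pointing down it reaches from about 350 to 775 mm from the base axis. Payload 5.5 kg.
Tool frame: the origin (TCP) lies at the very end of the fingers, on their centre line; the grasp point (between the pads) lies 19 mm behind it; z points along the fingers, y is the line along which they close (so a half turn about z gives the same grasp; the last joint's range is limited). The gripper opens to 85 mm and grips with 20 to 120 N. Pads are 22 mm wide; open, the fingers measure 114 mm over their backs; the gripper's body (76 mm by 85 mm) begins 54 mm behind the grasp point. The pads swing forward as they close: fully open they stand 13 mm farther back than shut.
Start: joints at [1.068, 0.313, 0.046, 1.304, 0, 1.431], TCP at [204.091, 537.605, 231.323] pointing down, gripper open.
Joint ranges: [-2.76, 2.76], [-0.86, 1.69], [-1.03, 1.26], [-2.2, 2.34], [-1.47, 1.5], [-3.14, 3.14]. Speed limits (rad/s): [2.57, 2.57, 3.14, 3.14, 3.14, 3.14].

INTERFACE

Orientations are given as a unit quaternion [x, y, z, w].
In Python, from plant import monitor, imaging, ticket gives the robot as it stands.
- The arm moves only by the tool step_arm, never from a script. Its argument "targets" is a list of rows, each an object of numbers: "tx", "ty", "tz": the shift along the world's x, y, z in mm; "ax", "ay", "az": the turn, a rotation vector about the world's x, y, z in rad; "claw": the closure in counts, from 0 (fully open) to 255 (shut). A call has 1 to 12 rows; each row shifts and turns the commanded pose from where the row before left it; what a row does not reach is not made up. A row lasts 1/12 s, in which the tool goes at most 41.7 mm and 7.16 degrees, less where a joint would pass 70% of its speed; a pose out of reach is approached as far as the arm can. A call is refused whole if a number of a shift passes 41.7 or a number of a turn 0.125, either way. A call with a gripper value outside its range is refused whole. The fingers move at their own pace and stop on an object; "squeeze" is the grip in N (left out, the last holds). Time passes only in rows, so rows that do not move let the fingers close. It gives the time, the measured TCP pose, the force, the opening and the grip force at its end, in the units of the state.
- monitor.state(): the state, without advancing time (a new reading comes with each control period).
- imaging.get_image(name): name is "side" or "top"; returns a dict with "image" (480x640x3 uint8, red, green, blue), "fx", "fy", "cx", "cy" (pixels), "dist_coeffs" ([k1, k2, p1, p2, k3] as OpenCV has them; the pictures are not rectified), "eye" and "attitude" of the camera in the world. Camera axes: x right, y down, z forward; pixel columns grow to the right and rows downward; lengths in mm; the calibration is good to about 2 mm. A picture is of the moment at which its call begins. There is no depth.
- ticket.hand_in(): hands the job in; it is judged then, once.
The state is a dict: "time_s": time; "joints": joint angles; "dq": joint speeds; "tau": joint torques, N m; "ee_pos": TCP position; "tool_rot": TCP orientation; "contact_force": force on the tool from outside, world axes, zero at the start; "wrist_torque": the same for the moment, N m; "width": finger opening in mm; "gripper_force": force on a finger pad.
Only numpy, scipy, OpenCV 4.12 (cv2) and the standard library are available. Lean on these libraries where they do the work, as an engineer would, in place of code of your own. Each camera call takes 0.05 s, during which the arm holds its last target. There are 200 camera calls.

## Working session

There is one attempt and no reset: what is moved stays moved. The work goes in short steps, Python scripts to look and compute and a tool call to move; the robot and the scene stay as the last step left them, time stands still between calls to the robot, and variables do not carry over. Pictures are saved under pics/ and viewed, at most 10 in all, crops included, and the job is handed in when it is done.

Besides the shell and the picture viewer there is one more tool, called after "Emit:" as name([rows], argument=value, ...), one row to a line, values as JSON. step_arm: Moves the arm, as the interface text tells. Its arguments: {"type":"object","properties":{"targets":{"type":"array","items":{"type":"object","properties":{"tx":{"type":"number"},"ty":{"type":"number"},"tz":{"type":"number"},"ax":{"type":"number"},"ay":{"type":"number"},"az":{"type":"number"},"claw":{"type":"number"}}}},"squeeze":{"type":"number"}},"required":["targets"]}

```bash
mkdir -p pics; cat > h.py <<'E'
import sys; sys.path.insert(0,'.')
import numpy as np, cv2, pickle
from scipy.spatial.transform import Rotation as R
from plant import monitor, imaging, ticket
def grab(n,tag):
    d=imaging.get_image(n); pickle.dump(d,open(f'pics/{tag}.pkl','wb'))
    cv2.imwrite(f'pics/{tag}.png',d['image'][:,:,::-1]); return d
def load(tag): return pickle.load(open(f'pics/{tag}.pkl','rb'))
def cam(d):
    K=np.array([[d['fx'],0,d['cx']],[0,d['fy'],d['cy']],[0,0,1.]])
    a=np.array(d['attitude'],float)
    M=R.from_quat(a).as_matrix() if a.size==4 else a.reshape(3,3)
    return K,np.array(d['dist_coeffs'],float),np.array(d['eye'],float),M
def ray(d,uv):
    K,D,e,M=cam(d); p=cv2.undistortPoints(np.array(uv,float).reshape(-1,1,2),K,D).reshape(-1,2)
    return e,np.c_[p,np.ones(len(p))]@M.T
def onz(d,uv,z):
    e,r=ray(d,uv); return e+r*((z-e[2])/r[:,2])[:,None]
def proj(d,P):
    K,D,e,M=cam(d); rv=cv2.Rodrigues(M.T)[0]
    return cv2.projectPoints(np.array(P,float).reshape(-1,1,3),rv,-M.T@e,K,D)[0].reshape(-1,2)
def crop(tag,out,u0,v0,u1,v1,s):
    im=cv2.imread(f'pics/{tag}.png')[v0:v1,u0:u1]; cv2.imwrite(f'pics/{out}.png',cv2.resize(im,None,fx=s,fy=s,interpolation=cv2.INTER_CUBIC))
E
python3 - <<'E'
from h import *
for n in('top','side'):
    d=grab(n,n+'0'); print(n,d['fx'],d['eye'],d['attitude'],d['dist_coeffs'])
print(monitor.state())
E
```

```text
top 476.597353921391 [ 269.13437935  -13.64964959 1198.37383314] [-0.69699626  0.7106963  -0.0675564   0.06740266] [0.04203397 0.         0.         0.         0.        ]
side 485.5305216243704 [ 8.08301632e-01 -8.90949010e+02  7.15778662e+02] [ 0.84354582 -0.2329707   0.11666633 -0.4696212 ] [-0.02498383  0.          0.          0.          0.        ]
{'time_s': 0.1, 'joints': array([ 1.06840459e+00,  3.13954513e-01,  4.50693847e-02,  1.30357667e+00,
       -3.42371012e-05,  1.43116485e+00]), 'dq': array([ 5.05121690e-06, -2.38095510e-03,  2.84957924e-03, -9.04419765e-04,
        8.31520804e-04,  1.04511377e-04]), 'tau': array([ 1.50962223e-03, -4.81725740e+01,  2.99243367e+01,  1.27167546e-02,
       -1.79645208e-04, -1.35116503e-05]), 'ee_pos': array([203.8553494 , 537.16084197, 230.47191791]), 'tool_rot': array([ 1.80387157e-01,  9.83595333e-01, -7.95597724e-04, -2.46506079e-04]), 'contact_force': array([-0.23629666, -0.08717682, -0.92381265]), 'wrist_torque': array([-0.05129284, -0.00934556, -0.00721235]), 'gripper_force': 0.0, 'width': 85.67059166501376}
```

View pics/top0.png

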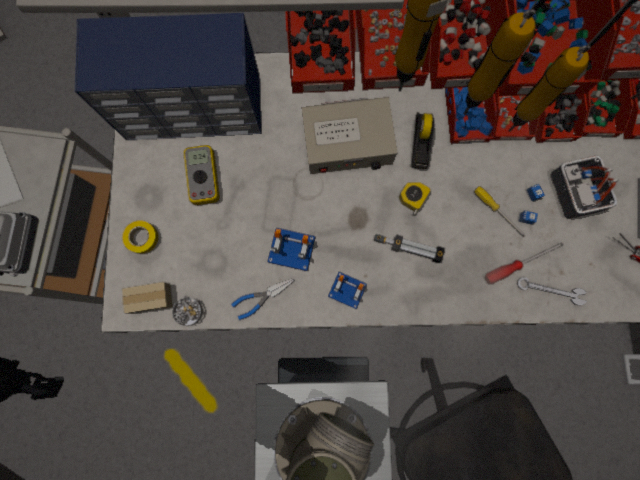

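View pics/side0.png

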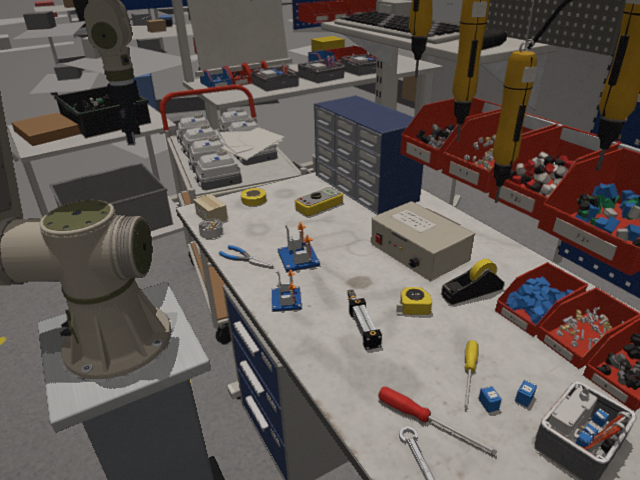

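The top view shows two stand-like things: a larger one at (292,249) and a smaller one at (348,289). The side view has them at (298,250) and (287,292). The only cylinder-like thing is at top (415,248), with the rod block at (379,239). I choose the larger stand at (292,249) and will check it in a close crop.

```bash
python3 - <<'E'
from h import *
crop('top0','c1',255,215,455,315,4)
crop('side0','c2',260,210,400,360,4)
d=load('top0')
print(onz(d,[(379,239),(397,243),(438,255),(292,249),(348,289)],18).round(0))
E
```

```text
[[ 497. -153.   18.]
 [ 486. -198.   18.]
 [ 453. -299.   18.]
 [ 476.   66.   18.]
 [ 373.  -72.   18.]]
```

View pics/c1.png

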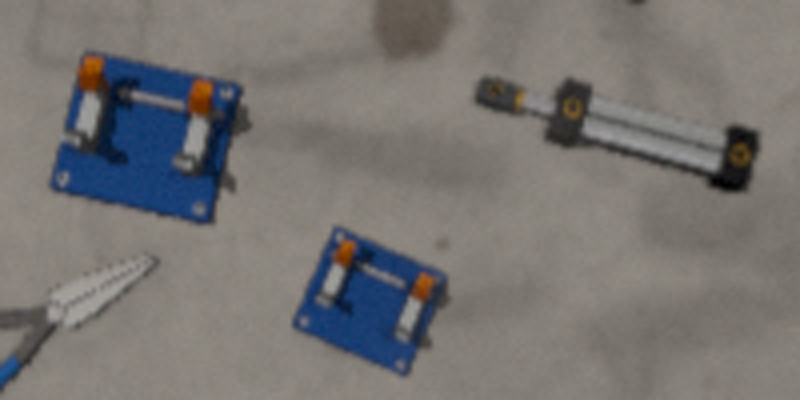

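View pics/c2.png

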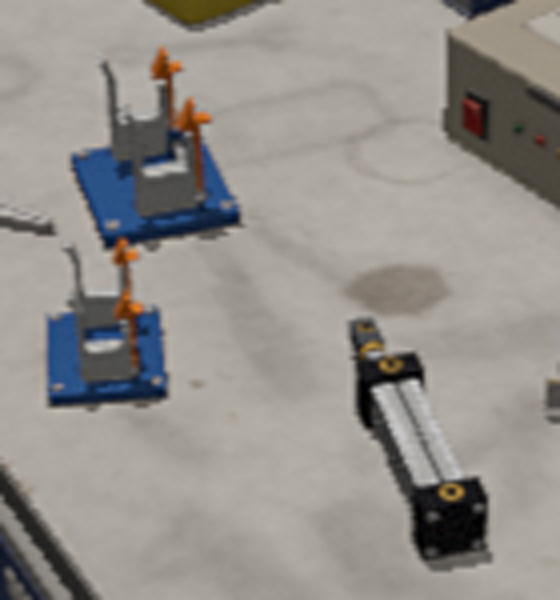

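The crop shows the larger stand at top (292,249): 104 mm-class base with its jaw on the far (+x) side. The cylinder's gold ports are near (398,242) and (440,253), with the rod toward the left (+y). Next I fit both more precisely.

```bash
cat >> h.py <<'E'
from scipy.optimize import minimize, least_squares
def box(x,y,z,a,lo,hi):
    c,s=np.cos(a),np.sin(a)
    P=np.array([[i,j,k] for i in(lo[0],hi[0]) for j in(lo[1],hi[1]) for k in(lo[2],hi[2])],float)
    return P@np.array([[c,s,0],[-s,c,0],[0,0,1]])+[x,y,z]
def hullmask(d,P,s=8,roi=None):
    u0,v0,u1,v1=roi; q=(proj(d,P)-[u0-.5,v0-.5])*s-.5
    m=np.zeros(((v1-v0)*s,(u1-u0)*s),np.uint8); cv2.fillConvexPoly(m,cv2.convexHull(np.round(q).astype(np.int32)),1)
    return cv2.resize(m.astype(np.float32),(u1-u0,v1-v0),interpolation=cv2.INTER_AREA)
E
python3 - <<'E'
from h import *
def hsv(d): return cv2.cvtColor(d['image'],cv2.COLOR_RGB2HSV).astype(int)
masks=[]
for tag,roi in(('top0',(258,218,325,278)),('side0',(272,225,326,275))):
    d=load(tag);h=hsv(d)[roi[1]:roi[3],roi[0]:roi[2]]
    m=((abs(h[...,0]-110)<15)&(h[...,1]>130)).astype(np.uint8)
    n,l,st,_=cv2.connectedComponentsWithStats(m); m=(l==1+st[1:,4].argmax()).astype(np.uint8)
    hu=cv2.convexHull(cv2.findNonZero(m)); H=np.zeros_like(m); cv2.fillConvexPoly(H,hu,1)
    masks.append((d,roi,H)); print(tag,m.sum(),H.sum())
def cost(p,w=(1,1)): return sum(k*np.abs(hullmask(d,box(p[0],p[1],0,p[2],(-52,-46,0),(52,46,12)),roi=r)-H).sum() for k,(d,r,H) in zip(w,masks))
for w in((1,0),(0,1),(1,1)):
    b=minimize(cost,[476,66,np.pi/2-.22],args=(w,),method='Nelder-Mead',options=dict(initial_simplex=[[476,66,1.35],[484,66,1.35],[476,74,1.35],[476,66,1.45]]))
    print('stand',w,b.x.round(3),b.fun.round(1))
# gold ports
for tag,roi in(('top0',(370,228,450,265)),('side0',(340,285,390,350))):
    d=load(tag);h=hsv(d)[roi[1]:roi[3],roi[0]:roi[2]]
    m=((abs(h[...,0]-20)<8)&(h[...,1]>110)&(h[...,2]>60)).astype(np.uint8)
    n,l,st,c=cv2.connectedComponentsWithStats(m)
    for k in range(1,n):
        uv=c[k]+[roi[0],roi[1]]; print(tag,st[k,4],uv.round(1),onz(d,[uv],36)[0].round(1))
E
```

```text
top0 925 1349
side0 401 766
stand (1, 0) [478.145  68.12    1.317] 170.0
stand (0, 1) [476.64   69.643   1.303] 154.5
stand (1, 1) [477.543  68.117   1.306] 331.2
top0 1 [379. 237.] [ 498.6 -151.4   36. ]
top0 6 [384.3 239.2] [ 492.9 -164.4   36. ]
top0 14 [397.4 241.8] [ 485.6 -196.6   36. ]
top0 20 [439.7 253.2] [ 455.1 -299.    36. ]
side0 4 [350.8 291.8] [ 490.  -163.7   36. ]
side0 12 [352.1 296.5] [ 483.  -179.7   36. ]
side0 16 [357.4 301. ] [ 484.1 -199.1   36. ]
side0 24 [372.4 332.5] [ 453.2 -299.4   36. ]
```

```bash
python3 - <<'E'
from h import *
s=monitor.state(); M=R.from_quat(s['tool_rot']).as_matrix(); print(M.round(3))
yaw=np.arctan2(M[1,1],M[0,1]); print('tool y az',yaw, 'need', 1.276-np.pi/2, 1.276+np.pi/2)
for t in (1.276-np.pi/2,1.306-np.pi/2):
    print([(t-yaw+np.pi/2)%np.pi-np.pi/2])
# j6 estimate: yaw of tool = f(j1, j6)
E
```

```text
[[-0.935  0.355 -0.001]
 [ 0.355  0.935 -0.001]
 [ 0.    -0.002 -1.   ]]
tool y az 1.2080362609348223 need -0.29479632679489653 2.8467963267948964
[np.float64(-1.5028325877297188)]
[np.float64(-1.4728325877297188)]
```

Emit:
step_arm([
  {"tx": 20, "ty": -36, "tz": 0},
  {"tx": 20, "ty": -36, "tz": 0},
  {"tx": 20, "ty": -36, "tz": 0},
  {"tx": 20, "ty": -36, "tz": 0},
  {"tx": 20, "ty": -36, "tz": 0},
  {"tx": 20, "ty": -36, "tz": 0},
  {"tx": 20, "ty": -36, "tz": 0},
  {"tx": 18, "ty": -36, "tz": 0},
])

```text
invalid input
```

Emit:
step_arm([
  {"tx": 20, "ty": -36, "tz": 0, "ax": 0, "ay": 0, "az": -0.12, "claw": 0},
  {"tx": 20, "ty": -36, "tz": 0, "ax": 0, "ay": 0, "az": -0.12, "claw": 0},
  {"tx": 20, "ty": -36, "tz": 0, "ax": 0, "ay": 0, "az": -0.12, "claw": 0},
  {"tx": 20, "ty": -36, "tz": 0, "ax": 0, "ay": 0, "az": -0.12, "claw": 0},
], squeeze=40)

```text
time_s: 0.43
ee_pos: [284.1, 392.0, 230.7]
tool_rot: [0.411, 0.912, -0.0, -0.0]
contact_force: [0.8, 0.1, 1.0]
width: 85.5
gripper_force: 0.0
```

Emit:
step_arm([
  {"tx": 22, "ty": -34, "tz": 0, "ax": 0, "ay": 0, "az": -0.085, "claw": 0},
  {"tx": 22, "ty": -34, "tz": 0, "ax": 0, "ay": 0, "az": -0.085, "claw": 0},
  {"tx": 22, "ty": -34, "tz": 0, "ax": 0, "ay": 0, "az": -0.085, "claw": 0},
  {"tx": 22, "ty": -34, "tz": 0, "ax": 0, "ay": 0, "az": -0.085, "claw": 0},
  {"tx": 20, "ty": -36, "tz": 0, "ax": 0, "ay": 0, "az": -0.085, "claw": 0},
  {"tx": 20, "ty": -36, "tz": 0, "ax": 0, "ay": 0, "az": -0.085, "claw": 0},
  {"tx": 20, "ty": -36, "tz": 0, "ax": 0, "ay": 0, "az": -0.085, "claw": 0},
  {"tx": 15, "ty": -38, "tz": 0, "ax": 0, "ay": 0, "az": -0.085, "claw": 0},
  {"tx": 12, "ty": -38, "tz": 0, "ax": 0, "ay": 0, "az": -0.085, "claw": 0},
  {"tx": 5, "ty": -40, "tz": 0, "ax": 0, "ay": 0, "az": -0.085, "claw": 0},
  {"tx": 3, "ty": -40, "tz": 0, "ax": 0, "ay": 0, "az": -0.085, "claw": 0},
  {"tx": 2, "ty": -40, "tz": 0, "ax": 0, "ay": 0, "az": -0.085, "claw": 0},
])

```text
time_s: 1.43
ee_pos: [468.9, -48.4, 230.9]
tool_rot: [0.804, 0.595, -0.0, -0.0]
contact_force: [1.2, -0.5, -0.6]
width: 85.1
gripper_force: 0.0
```

```bash
cat > st.py <<'E'
from h import *
s=monitor.state(); M=R.from_quat(s['tool_rot']).as_matrix()
print(s['ee_pos'].round(1),'y az',round(np.arctan2(M[1,1],M[0,1]),3),'z',M[:,2].round(3),'j',s['joints'].round(2),'F',s['contact_force'].round(1),s['wrist_torque'].round(2),'w',round(s['width'],1),s['time_s'])
E
python3 st.py
```

```text
[468.9 -48.4 230.9] y az -0.296 z [-0.  0. -1.] j [-0.27  0.11 -0.21  1.25  0.    1.59] F [ 1.2 -0.5 -0.6] [-0.02 -0.02  0.07] w 85.1 1.4333
```

Emit:
step_arm([
  {"tx": 0.6, "ty": -36, "tz": -20, "ax": 0, "ay": 0, "az": 0, "claw": 0},
  {"tx": 0, "ty": -36, "tz": -20, "ax": 0, "ay": 0, "az": 0, "claw": 0},
  {"tx": 0, "ty": -36, "tz": -20, "ax": 0, "ay": 0, "az": 0, "claw": 0},
  {"tx": 0, "ty": -36, "tz": -20, "ax": 0, "ay": 0, "az": 0, "claw": 0},
  {"tx": 0, "ty": -36, "tz": -20, "ax": 0, "ay": 0, "az": 0, "claw": 0},
  {"tx": 0, "ty": -20, "tz": -20, "ax": 0, "ay": 0, "az": 0, "claw": 0},
  {"tx": 0, "ty": 0, "tz": -36, "ax": 0, "ay": 0, "az": 0, "claw": 0},
  {"tx": 0, "ty": 0, "tz": -30, "ax": 0, "ay": 0, "az": 0, "claw": 0},
  {"tx": 0, "ty": 0, "tz": -20, "ax": 0, "ay": 0, "az": 0, "claw": 0},
  {"tx": 0, "ty": 0, "tz": 0, "ax": 0, "ay": 0, "az": 0, "claw": 0},
])

```text
time_s: 2.27
ee_pos: [466.0, -244.2, 20.5]
tool_rot: [0.803, 0.596, -0.001, -0.004]
contact_force: [-0.6, 0.5, -0.8]
width: 85.5
gripper_force: 0.0
```

```bash
python3 - <<'E'
from h import *
grab('top','top1');grab('side','side1'); crop('side1','c3',300,250,440,370,5)
E
python3 st.py
```

```text
[ 468.9 -245.9   24.8] y az -0.292 z [-0.002  0.001 -1.   ] j [-0.63  0.38 -0.4   0.79  0.    1.23] F [ 0.4 -0.4 -1.1] [-0.   -0.03 -0.02] w 85.5 2.3667
```

View pics/c3.png

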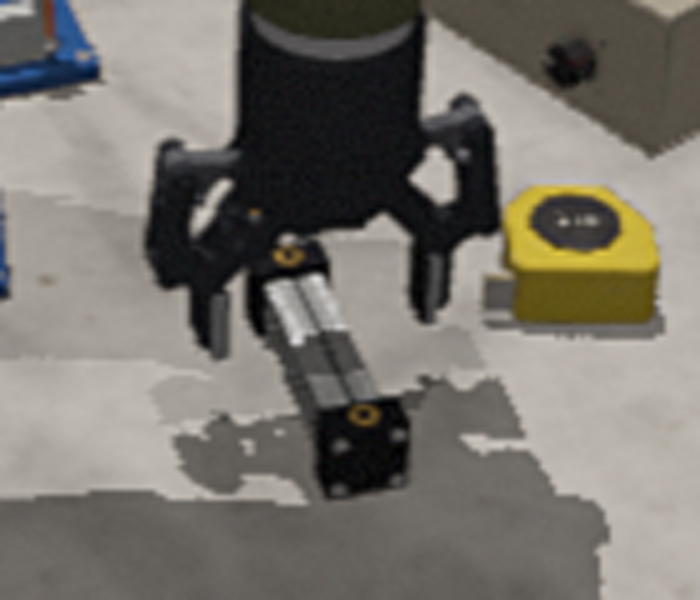

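The picture shows the fingers straddling the body (fingertips at crop (215,345) and (430,310)), clear of the tape measure. I lower and close.

Emit:
step_arm([
  {"tx": 0.5, "ty": -2.5, "tz": -10, "ax": 0, "ay": 0, "az": 0, "claw": 0},
  {"tx": 0, "ty": 0, "tz": -10, "ax": 0, "ay": 0, "az": 0, "claw": 0},
  {"tx": 0, "ty": 0, "tz": 0, "ax": 0, "ay": 0, "az": 0, "claw": 120},
  {"tx": 0, "ty": 0, "tz": 0, "ax": 0, "ay": 0, "az": 0, "claw": 255},
  {"tx": 0, "ty": 0, "tz": 0, "ax": 0, "ay": 0, "az": 0, "claw": 255},
  {"tx": 0, "ty": 0, "tz": 0, "ax": 0, "ay": 0, "az": 0, "claw": 255},
  {"tx": 0, "ty": 0, "tz": 0, "ax": 0, "ay": 0, "az": 0, "claw": 255},
  {"tx": 0, "ty": 0, "tz": 0, "ax": 0, "ay": 0, "az": 0, "claw": 255},
], squeeze=60)

```text
time_s: 3.03
ee_pos: [470.4, -249.1, 6.0]
tool_rot: [0.802, 0.597, 0.0, 0.0]
contact_force: [-0.4, 0.6, 3.4]
width: 24.9
gripper_force: 60.8
```

```bash
python3 st.py
```

```text
[ 470.4 -249.1    6. ] y az -0.292 z [ 0.001 -0.001 -1.   ] j [-0.64  0.41 -0.41  0.75 -0.    1.22] F [-0.4  0.6  3.4] [0.12 0.3  0.03] w 24.9 3.0333
```

Emit:
step_arm([
  {"tx": 0, "ty": 0, "tz": 15, "ax": 0, "ay": 0, "az": 0, "claw": 255},
  {"tx": 0, "ty": 0, "tz": 30, "ax": 0, "ay": 0, "az": 0, "claw": 255},
  {"tx": 0, "ty": 0, "tz": 35, "ax": 0, "ay": 0, "az": 0, "claw": 255},
  {"tx": 0, "ty": 20, "tz": 34, "ax": 0, "ay": 0, "az": 0, "claw": 255},
  {"tx": 1, "ty": 30, "tz": 10, "ax": 0, "ay": 0, "az": 0.007, "claw": 255},
  {"tx": 1, "ty": 38, "tz": 0, "ax": 0, "ay": 0, "az": 0.005, "claw": 255},
  {"tx": 1, "ty": 40, "tz": 0, "ax": 0, "ay": 0, "az": 0.005, "claw": 255},
  {"tx": 1, "ty": 40, "tz": 0, "ax": 0, "ay": 0, "az": 0.005, "claw": 255},
  {"tx": 1, "ty": 40, "tz": 0, "ax": 0, "ay": 0, "az": 0.005, "claw": 255},
  {"tx": 1, "ty": 40, "tz": 0, "ax": 0, "ay": 0, "az": 0, "claw": 255},
  {"tx": 1, "ty": 40, "tz": 0, "ax": 0, "ay": 0, "az": 0, "claw": 255},
  {"tx": 0, "ty": 20, "tz": 0, "ax": 0, "ay": 0, "az": 0, "claw": 255},
])

```text
time_s: 4.03
ee_pos: [475.7, 63.0, 128.7]
tool_rot: [0.793, 0.609, -0.0, -0.001]
contact_force: [0.4, 0.3, -4.2]
width: 25.2
gripper_force: 60.0
```

Emit:
step_arm([
  {"tx": 0, "ty": 9, "tz": 0, "ax": 0, "ay": 0, "az": 0, "claw": 255},
  {"tx": 0, "ty": 0, "tz": -12, "ax": 0, "ay": 0, "az": 0, "claw": 255},
  {"tx": 0, "ty": 0, "tz": 0, "ax": 0, "ay": 0, "az": 0, "claw": 255},
  {"tx": 0, "ty": 0, "tz": 0, "ax": 0, "ay": 0, "az": 0, "claw": 255},
])

```text
time_s: 4.37
ee_pos: [476.0, 67.8, 116.4]
tool_rot: [0.794, 0.607, -0.001, -0.001]
contact_force: [-0.9, -1.2, -5.6]
width: 24.7
gripper_force: 59.9
```

```bash
python3 - <<'E'
from h import *
grab('top','top2');grab('side','side2'); crop('side2','c4',255,180,355,280,6)
E
python3 st.py
```

```text
[477.   67.4 117.3] y az -0.266 z [-0.001 -0.    -1.   ] j [-0.03  0.2  -0.39  0.98 -0.    1.81] F [-0.3 -0.7 -4.6] [-0.08  0.02 -0.02] w 24.9 4.4667
```

View pics/c4.png

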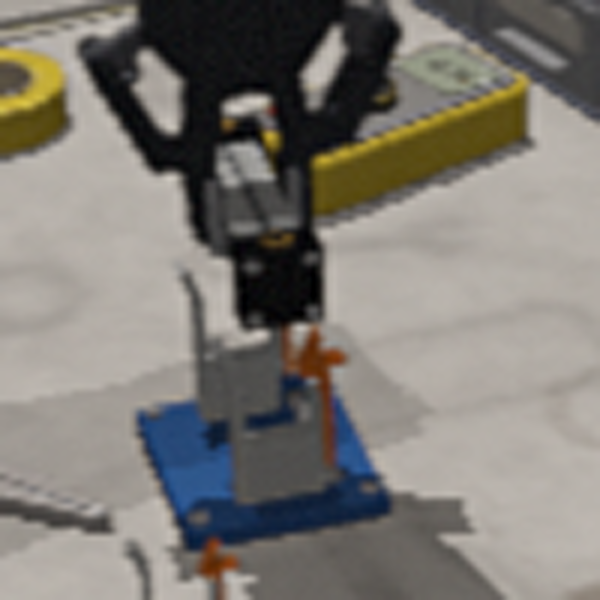

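The crop shows the cylinder level above the stand (near cap at (280,280), hooks below right at (320,355)). I check the alignment by overlaying the model.

```bash
python3 - <<'E'
from h import *
def st(p,x=477.5,y=68.3,a=1.306):
    p=np.array(p,float);c,s=np.cos(a),np.sin(a); return p@np.array([[c,s,0],[-s,c,0],[0,0,1]])+[x,y,0]
outs=[]
for tag,(u0,v0,u1,v1) in(('side0',(265,205,335,280)),('top0',(258,218,328,293)),('side2',(265,195,335,270)),('top2',(258,218,328,293))):
    d=load(tag);S=8 if 0 else 5.3
    im=cv2.resize(cv2.imread(f'pics/{tag}.png')[v0:v1,u0:u1],None,fx=S,fy=S,interpolation=cv2.INTER_CUBIC)
    def ln(P,col):
        q=(proj(d,P)-[u0-.5,v0-.5])*S; cv2.polylines(im,[np.round(q).astype(int)],True,col,1,cv2.LINE_AA)
    ln(st([[-52,-46,12],[52,-46,12],[52,46,12],[-52,46,12]]),(0,255,0))
    for x in(-40,40):
        ln(st([[x,14.5,91],[x,14.5,25],[x,-14.5,25],[x,-14.5,60]]),(0,255,255) if x<0 else (255,255,0))
    if tag.endswith('2'):
        s=monitor.state()['ee_pos']; ctr=[s[0],s[1],s[2]+12]
        for lo in(-62,44):
            b=box(*ctr,1.305,(lo,-18,-18),(lo+18,18,18)); q=proj(d,b)
            q=(cv2.convexHull(q.astype(np.float32)).reshape(-1,2)-[u0-.5,v0-.5])*S
            cv2.polylines(im,[np.round(q).astype(int)],True,(255,0,255),1)
    outs.append(im)
h=min(o.shape[0] for o in outs); w=min(o.shape[1] for o in outs)
o=[x[:h,:w] for x in outs]; g=np.vstack([np.hstack(o[:2]),np.hstack(o[2:])])
g=cv2.resize(g,None,fx=min(1,600/g.shape[0]),fy=min(1,600/g.shape[0]),interpolation=cv2.INTER_AREA) if g.shape[0]>600 else g
cv2.imwrite('pics/ov.png',g); print(g.shape)
E
```

```text
(600, 559, 3)
```

View pics/ov.png

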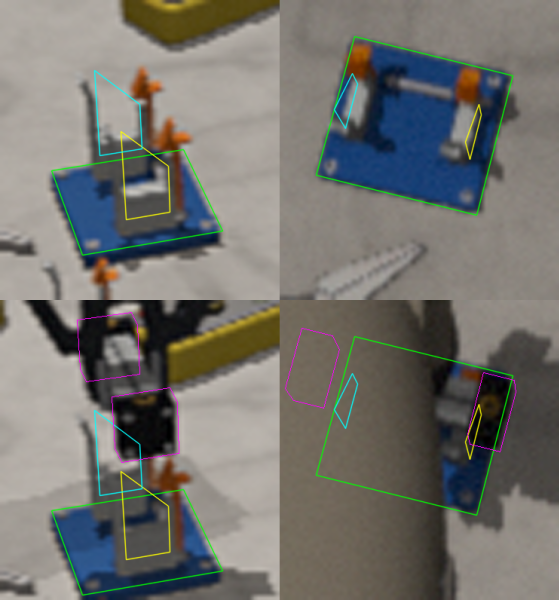

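The overlay fits: base outline and forks match, and the predicted cap (112-178, 388-460) lies on the observed one. I press down in stages, watching the force.

Emit:
step_arm([
  {"tx": 0.5, "ty": 0.9, "tz": -15, "ax": 0, "ay": 0, "az": 0, "claw": 255},
  {"tx": 0, "ty": 0, "tz": -8, "ax": 0, "ay": 0, "az": 0, "claw": 255},
  {"tx": 0, "ty": 0, "tz": -6, "ax": 0, "ay": 0, "az": 0, "claw": 255},
  {"tx": 0, "ty": 0, "tz": -6, "ax": 0, "ay": 0, "az": 0, "claw": 255},
  {"tx": 0, "ty": 0, "tz": 0, "ax": 0, "ay": 0, "az": 0, "claw": 255},
])

```text
time_s: 4.88
ee_pos: [476.5, 68.8, 81.2]
tool_rot: [0.794, 0.607, -0.001, -0.001]
contact_force: [-0.7, 0.2, -4.8]
width: 25.0
gripper_force: 60.1
```

Emit:
step_arm([
  {"tx": 0, "ty": 0, "tz": -6, "ax": 0, "ay": 0, "az": 0, "claw": 255},
  {"tx": 0, "ty": 0, "tz": -6, "ax": 0, "ay": 0, "az": 0, "claw": 255},
  {"tx": 0, "ty": 0, "tz": 0, "ax": 0, "ay": 0, "az": 0, "claw": 255},
])

```text
time_s: 5.13
ee_pos: [475.8, 69.7, 69.2]
tool_rot: [0.794, 0.608, -0.001, -0.002]
contact_force: [-3.8, 2.9, -9.4]
width: 25.1
gripper_force: 59.9
```

```bash
python3 st.py
```

```text
[475.8  69.7  69.2] y az -0.264 z [-0.003  0.001 -1.   ] j [-0.02  0.25 -0.46  0.86  0.    1.81] F [-3.8  2.9 -9.4] [0.4  0.84 0.26] w 25.1 5.1333
```

Emit:
step_arm([
  {"tx": 0, "ty": 0, "tz": -4, "ax": 0, "ay": 0, "az": 0, "claw": 255},
  {"tx": 0, "ty": 0, "tz": -4, "ax": 0, "ay": 0, "az": 0, "claw": 255},
  {"tx": 0, "ty": 0, "tz": 0, "ax": 0, "ay": 0, "az": 0, "claw": 255},
  {"tx": 0, "ty": 0, "tz": 0, "ax": 0, "ay": 0, "az": 0, "claw": 255},
])

```text
time_s: 5.47
ee_pos: [475.8, 69.4, 61.4]
tool_rot: [0.794, 0.608, -0.001, -0.001]
contact_force: [-4.9, 2.7, -8.8]
width: 24.9
gripper_force: 59.8
```

```bash
python3 st.py
```

```text
[475.8  69.4  61.4] y az -0.264 z [-0.004  0.001 -1.   ] j [-0.02  0.26 -0.47  0.84  0.    1.81] F [-4.9  2.7 -8.8] [0.39 1.03 0.24] w 24.9 5.4667
```

Emit:
step_arm([
  {"tx": 0, "ty": 0, "tz": -3, "ax": 0, "ay": 0, "az": 0, "claw": 255},
  {"tx": 0, "ty": 0, "tz": -3, "ax": 0, "ay": 0, "az": 0, "claw": 255},
  {"tx": 0, "ty": 0, "tz": -3, "ax": 0, "ay": 0, "az": 0, "claw": 255},
  {"tx": 0, "ty": 0, "tz": 0, "ax": 0, "ay": 0, "az": 0, "claw": 255},
])

```text
time_s: 5.8
ee_pos: [475.8, 69.4, 52.6]
tool_rot: [0.794, 0.608, -0.001, -0.001]
contact_force: [-5.2, 2.4, -7.3]
width: 25.2
gripper_force: 59.9
```

```bash
python3 st.py
```

```text
[475.8  69.4  52.6] y az -0.264 z [-0.003  0.001 -1.   ] j [-0.02  0.27 -0.48  0.82  0.    1.81] F [-5.2  2.4 -7.3] [0.44 1.   0.27] w 25.2 5.8
```

Emit:
step_arm([
  {"tx": 0, "ty": 0, "tz": -3, "ax": 0, "ay": 0, "az": 0, "claw": 255},
  {"tx": 0, "ty": 0, "tz": -3, "ax": 0, "ay": 0, "az": 0, "claw": 255},
  {"tx": 0, "ty": 0, "tz": -3, "ax": 0, "ay": 0, "az": 0, "claw": 255},
  {"tx": 0, "ty": 0, "tz": 0, "ax": 0, "ay": 0, "az": 0, "claw": 255},
])

```text
time_s: 6.13
ee_pos: [477.0, 69.0, 43.9]
tool_rot: [0.794, 0.607, -0.001, -0.0]
contact_force: [-3.9, 1.1, -5.9]
width: 24.8
gripper_force: 60.5
```

```bash
python3 st.py
```

```text
[477.   69.   43.9] y az -0.265 z [-0.001 -0.    -1.   ] j [-0.02  0.28 -0.49  0.8  -0.    1.81] F [-3.9  1.1 -5.9] [0.09 0.71 0.18] w 24.8 6.1333
```

Emit:
step_arm([
  {"tx": 0, "ty": 0, "tz": -1.5, "ax": 0, "ay": 0, "az": 0, "claw": 255},
  {"tx": 0, "ty": 0, "tz": -1.5, "ax": 0, "ay": 0, "az": 0, "claw": 255},
  {"tx": 0, "ty": 0, "tz": 0, "ax": 0, "ay": 0, "az": 0, "claw": 255},
])

```text
time_s: 6.38
ee_pos: [477.1, 69.0, 43.0]
tool_rot: [0.794, 0.608, -0.0, -0.0]
contact_force: [-9.8, 1.0, 11.4]
width: 24.9
gripper_force: 62.8
```

```bash
python3 - <<'E'
from h import *
grab('side','side3'); crop('side3','c5',265,195,345,275,6)
E
python3 st.py
```

```text
[477.1  69.   42.9] y az -0.265 z [-0. -0. -1.] j [-0.02  0.28 -0.49  0.79 -0.    1.81] F [-9.9  1.  10.1] [0.18 2.02 0.21] w 24.7 6.4333
```

View pics/c5.png

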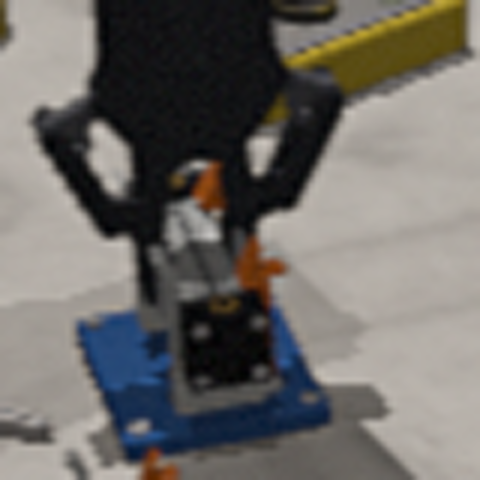

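The crop shows the cylinder in the forks, rear cap at (228,340), with the near hook at (258,265). The reaction is about 15 N, so I press a bit further to make sure it is home.

Emit:
step_arm([
  {"tx": 0, "ty": 0, "tz": -1.5, "ax": 0, "ay": 0, "az": 0, "claw": 255},
  {"tx": 0, "ty": 0, "tz": -1.5, "ax": 0, "ay": 0, "az": 0, "claw": 255},
  {"tx": 0, "ty": 0, "tz": 0, "ax": 0, "ay": 0, "az": 0, "claw": 255},
])

```text
time_s: 6.68
ee_pos: [477.2, 69.0, 42.9]
tool_rot: [0.794, 0.608, 0.0, 0.001]
contact_force: [-20.0, -0.0, 39.1]
width: 25.1
gripper_force: 66.5
```

```bash
python3 st.py
```

```text
[477.2  69.   42.9] y az -0.265 z [ 0.001 -0.001 -1.   ] j [-0.02  0.28 -0.5   0.79 -0.    1.81] F [-20.   -0.   39.1] [0.18 4.05 0.21] w 25.1 6.6833
```

Hard stop at z=42.9, so it is home. I relieve the push, open a little and lift out.

Emit:
step_arm([
  {"tx": 0, "ty": 0, "tz": 3, "ax": 0, "ay": 0, "az": 0, "claw": 255},
  {"tx": 0, "ty": 0, "tz": 0.7, "ax": 0, "ay": 0, "az": 0, "claw": 255},
  {"tx": 0, "ty": 0, "tz": 0, "ax": 0, "ay": 0, "az": 0, "claw": 130},
  {"tx": 0, "ty": 0, "tz": 0, "ax": 0, "ay": 0, "az": 0, "claw": 130},
  {"tx": 0, "ty": 0, "tz": 0, "ax": 0, "ay": 0, "az": 0, "claw": 130},
  {"tx": 0, "ty": 0, "tz": 0, "ax": 0, "ay": 0, "az": 0, "claw": 130},
])

```text
time_s: 7.18
ee_pos: [479.6, 68.7, 42.9]
tool_rot: [0.794, 0.607, 0.001, 0.001]
contact_force: [0.9, 0.3, 0.2]
width: 41.6
gripper_force: 0.0
```

```bash
python3 st.py
```

```text
[479.6  68.7  42.9] y az -0.265 z [ 0.003 -0.    -1.   ] j [-0.02  0.28 -0.49  0.79 -0.    1.81] F [0.9 0.3 0.2] [ 0.01 -0.03 -0.02] w 41.6 7.1833
```

Emit:
step_arm([
  {"tx": -2, "ty": 0, "tz": 10, "ax": 0, "ay": 0, "az": 0, "claw": 130},
  {"tx": 0, "ty": 0, "tz": 30, "ax": 0, "ay": 0, "az": 0, "claw": 130},
  {"tx": 0, "ty": 0, "tz": 40, "ax": 0, "ay": 0, "az": 0, "claw": 130},
  {"tx": 0, "ty": 0, "tz": 40, "ax": 0, "ay": 0, "az": 0, "claw": 130},
  {"tx": -25, "ty": 30, "tz": 30, "ax": 0, "ay": 0, "az": 0, "claw": 130},
  {"tx": -40, "ty": 0, "tz": 0, "ax": 0, "ay": 0, "az": 0, "claw": 130},
  {"tx": -40, "ty": 0, "tz": 0, "ax": 0, "ay": 0, "az": 0, "claw": 130},
  {"tx": 0, "ty": 0, "tz": 0, "ax": 0, "ay": 0, "az": 0, "claw": 130},
])

```text
time_s: 7.85
ee_pos: [366.2, 94.8, 187.3]
tool_rot: [0.794, 0.608, -0.003, -0.002]
contact_force: [-1.1, 1.2, -0.6]
width: 41.8
gripper_force: 0.0
```

```bash
python3 - <<'E'
from h import *
grab('side','side4'); grab('top','top4')
a=cv2.imread('pics/side4.png')[205:285,260:340]; b=cv2.imread('pics/top4.png')[210:290,250:330]
g=np.hstack([cv2.resize(x,(400,400),interpolation=cv2.INTER_CUBIC) for x in(a,b)]); cv2.imwrite('pics/c6.png',g)
E
python3 st.py
```

```text
[373.4  94.5 188.3] y az -0.264 z [ 0.002 -0.    -1.   ] j [ 0.04 -0.04 -0.47  1.13 -0.    1.87] F [ 0.9 -0.8  0.3] [-0.03 -0.04  0.05] w 41.8 7.95
```

View pics/c6.png

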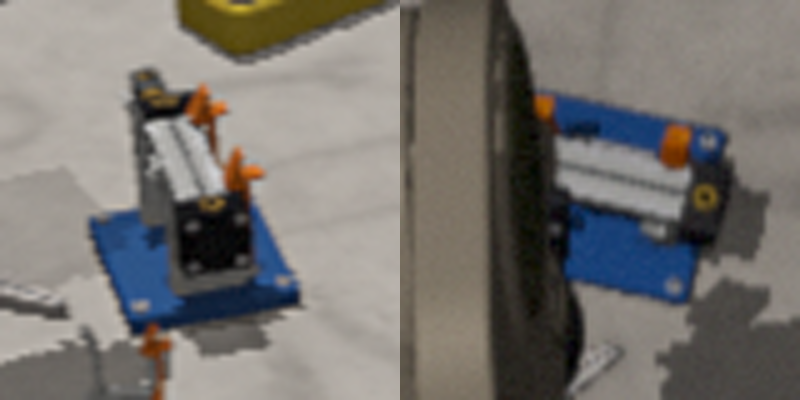

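The picture shows the cylinder home, with both orange hooks over the body's edge (side crop (205,105) and (240,170)) and the rod block at (145,78). I check the expected block point against it.

```bash
python3 - <<'E'
from h import *
d=load('side4'); roi=(280,210,315,255)
h=cv2.cvtColor(d['image'],cv2.COLOR_RGB2HSV).astype(int)[roi[1]:roi[3],roi[0]:roi[2]]
m=((h[...,0]>15)&(h[...,0]<30)&(h[...,1]>110)&(h[...,2]>60)).astype(np.uint8)
n,l,st,c=cv2.connectedComponentsWithStats(m)
for k in range(1,n):
    uv=c[k]+roi[:2]; print(st[k,4],uv.round(1),onz(d,[uv],73)[0].round(1),onz(d,[uv],63)[0].round(1))
C=np.array([477.1,69,55]);u=np.array([np.cos(1.306),np.sin(1.306),0])
for s,z in((-53,73),(53,73),(87,63),(99,63),(111,63)): print(s,(C+s*u).round(1),proj(d,C+s*u+[0,0,z-55]).round(1))
E
```

```text
72 [307.3 211.9] [559.  161.4  73. ] [567.7 177.8  63. ]
2 [288.5 220. ] [493.8 148.8  73. ] [501.4 165.   63. ]
17 [291.2 224.1] [489.6 125.   73. ] [497.2 140.8  63. ]
10 [302.  245.5] [463.2  15.8  73. ] [470.4  29.9  63. ]
-53 [463.2  17.8  55. ] [[301.6 245.1]]
53 [491.  120.2  55. ] [[292.5 224.7]]
87 [499.9 153.   55. ] [[290. 222.]]
99 [503.  164.5  55. ] [[289.1 219.9]]
111 [506.2 176.1  55. ] [[288.2 217.9]]
```

Emit:
step_arm([
  {"tx": 26, "ty": 14, "tz": 0, "ax": 0, "ay": 0, "az": 0, "claw": 130},
  {"tx": 26, "ty": 14, "tz": 0, "ax": 0, "ay": 0, "az": 0, "claw": 130},
  {"tx": 26, "ty": 14, "tz": 0, "ax": 0, "ay": 0, "az": 0, "claw": 130},
  {"tx": 26, "ty": 14, "tz": -10, "ax": 0, "ay": 0, "az": 0, "claw": 130},
  {"tx": 25, "ty": 14, "tz": -30, "ax": 0, "ay": 0, "az": 0, "claw": 130},
  {"tx": 0, "ty": 0, "tz": -30, "ax": 0, "ay": 0, "az": 0, "claw": 130},
  {"tx": 0, "ty": 0, "tz": 0, "ax": 0, "ay": 0, "az": 0, "claw": 130},
  {"tx": 0, "ty": 0, "tz": 0, "ax": 0, "ay": 0, "az": 0, "claw": 130},
])

```text
time_s: 8.62
ee_pos: [502.8, 164.1, 115.8]
tool_rot: [0.794, 0.607, -0.002, -0.001]
contact_force: [-0.7, -0.7, 0.9]
width: 41.6
gripper_force: 0.0
```

```bash
python3 st.py
```

```text
[502.8 164.1 115.8] y az -0.265 z [-0.005 -0.001 -1.   ] j [ 0.16  0.29 -0.27  1.01 -0.    2.  ] F [-0.7 -0.7  0.9] [ 0.   -0.02  0.04] w 41.6 8.6167
```

Now I descend to z≈38 and close with a moderate grip.

Emit:
step_arm([
  {"tx": 0, "ty": 0, "tz": -30, "ax": 0, "ay": 0, "az": 0, "claw": 130},
  {"tx": 0, "ty": 0, "tz": -30, "ax": 0, "ay": 0, "az": 0, "claw": 130},
  {"tx": 0, "ty": 0, "tz": -18, "ax": 0, "ay": 0, "az": 0, "claw": 130},
  {"tx": 0, "ty": 0, "tz": 0, "ax": 0, "ay": 0, "az": 0, "claw": 130},
  {"tx": 0, "ty": 0, "tz": 0, "ax": 0, "ay": 0, "az": 0, "claw": 130},
  {"tx": 0, "ty": 0, "tz": 0, "ax": 0, "ay": 0, "az": 0, "claw": 180},
  {"tx": 0, "ty": 0, "tz": 0, "ax": 0, "ay": 0, "az": 0, "claw": 200},
  {"tx": 0, "ty": 0, "tz": 0, "ax": 0, "ay": 0, "az": 0, "claw": 255},
  {"tx": 0, "ty": 0, "tz": 0, "ax": 0, "ay": 0, "az": 0, "claw": 255},
  {"tx": 0, "ty": 0, "tz": 0, "ax": 0, "ay": 0, "az": 0, "claw": 255},
], squeeze=40)

```text
time_s: 9.45
ee_pos: [504.9, 164.9, 41.4]
tool_rot: [0.794, 0.608, 0.002, 0.001]
contact_force: [-1.8, 1.5, 7.1]
width: 15.1
gripper_force: 40.8
```

```bash
python3 st.py
```

```text
[504.9 164.9  41.4] y az -0.265 z [ 0.003  0.001 -1.   ] j [ 0.16  0.36 -0.38  0.83  0.    2.  ] F [-1.8  1.5  7.1] [ 0.08  0.35 -0.1 ] w 15.1 9.45
```

Emit:
step_arm([
  {"tx": 0, "ty": 0, "tz": 0.8, "ax": 0, "ay": 0, "az": 0, "claw": 255},
  {"tx": 0.8, "ty": 2.9, "tz": 0, "ax": 0, "ay": 0, "az": 0, "claw": 255},
  {"tx": 0.8, "ty": 2.9, "tz": 0, "ax": 0, "ay": 0, "az": 0, "claw": 255},
  {"tx": 0.8, "ty": 2.9, "tz": 0, "ax": 0, "ay": 0, "az": 0, "claw": 255},
  {"tx": 0.8, "ty": 2.9, "tz": 0, "ax": 0, "ay": 0, "az": 0, "claw": 255},
  {"tx": 0, "ty": 0, "tz": 0, "ax": 0, "ay": 0, "az": 0, "claw": 255},
])

```text
time_s: 9.95
ee_pos: [506.6, 174.3, 40.7]
tool_rot: [0.795, 0.607, -0.001, 0.002]
contact_force: [-2.9, -7.5, 7.1]
width: 15.2
gripper_force: 40.6
```

```bash
python3 st.py
```

```text
[506.6 174.3  40.7] y az -0.266 z [-0.    -0.005 -1.   ] j [ 0.18  0.38 -0.36  0.83 -0.    2.02] F [-2.9 -7.5  7.1] [-1.78  0.51  0.05] w 15.2 9.95
```

Emit:
step_arm([
  {"tx": 0, "ty": 0, "tz": 0.6, "ax": 0, "ay": 0, "az": 0, "claw": 255},
  {"tx": 0.8, "ty": 2.9, "tz": 0, "ax": 0, "ay": 0, "az": 0, "claw": 255},
  {"tx": 0.8, "ty": 2.9, "tz": 0, "ax": 0, "ay": 0, "az": 0, "claw": 255},
  {"tx": 0.8, "ty": 2.9, "tz": 0, "ax": 0, "ay": 0, "az": 0, "claw": 255},
  {"tx": 0.8, "ty": 2.9, "tz": 0, "ax": 0, "ay": 0, "az": 0, "claw": 255},
  {"tx": 0.8, "ty": 2.9, "tz": 0, "ax": 0, "ay": 0, "az": 0, "claw": 255},
  {"tx": 0.8, "ty": 2.9, "tz": 0, "ax": 0, "ay": 0, "az": 0, "claw": 255},
  {"tx": 0.8, "ty": 2.9, "tz": 0, "ax": 0, "ay": 0, "az": 0, "claw": 255},
  {"tx": 0.8, "ty": 2.9, "tz": 0, "ax": 0, "ay": 0, "az": 0, "claw": 255},
  {"tx": 0, "ty": 0, "tz": 0, "ax": 0, "ay": 0, "az": 0, "claw": 255},
])

```text
time_s: 10.78
ee_pos: [512.5, 198.0, 40.5]
tool_rot: [0.795, 0.607, -0.002, 0.001]
contact_force: [-2.0, -5.6, 3.3]
width: 15.2
gripper_force: 40.0
```

```bash
python3 - <<'E'
from h import *
grab('side','side5'); grab('top','top5')
d=load('side5'); 
for nm in('side5','top5'):
    d=load(nm);h=cv2.cvtColor(d['image'],cv2.COLOR_RGB2HSV).astype(int)[200:270,255:330]
    for n,lo,hi in(('green',40,90),('red',170,180),('red0',0,6)):
        m=((h[...,0]>=lo)&(h[...,0]<=hi)&(h[...,1]>110)&(h[...,2]>50)); y,x=np.nonzero(m); print(nm,n,len(x),[(int(a)+255,int(b)+200) for a,b in zip(x,y)][:14])
E
python3 st.py
```

```text
side5 green 0 []
side5 red 0 []
side5 red0 10 [(308, 202), (309, 202), (307, 203), (308, 203), (310, 249), (310, 250), (310, 251), (310, 252), (310, 253), (310, 254)]
top5 green 0 []
top5 red 0 []
top5 red0 3 [(279, 229), (275, 231), (306, 235)]
[512.5 198.   40.6] y az -0.266 z [-0.001 -0.003 -1.   ] j [ 0.22  0.4  -0.33  0.85 -0.    2.06] F [-1.5 -5.3  2.4] [-1.24  0.4  -0.03] w 15.2 10.8833
```

```bash
python3 - <<'E'
from h import *
d=load('top0'); C=np.array([469.5,-248.5]); a=1.276; u=np.array([np.cos(a),np.sin(a)])
g=cv2.cvtColor(d['image'],cv2.COLOR_RGB2GRAY).astype(np.float32)
def prof(d,g,C,u,ss,z,offs=(-4,-2,0,2,4)):
    n=np.array([-u[1],u[0]]); out=0
    for o in offs:
        P=np.c_[C+np.outer(ss,u)+o*n,np.full(len(ss),z)]; q=proj(d,P).astype(np.float32)
        out=out+cv2.remap(g,q[:,0].reshape(1,-1),q[:,1].reshape(1,-1),cv2.INTER_LINEAR)[0]
    return out/len(offs)
ss=np.arange(60,125,2.); p=prof(d,g,C,u,ss,10); print('front z10',[(int(s),int(v)) for s,v in zip(ss,p)])
ss=np.arange(-72,-40,2.); p=prof(d,g,C,u,ss,36); print('rear z36',[(int(s),int(v)) for s,v in zip(ss,p)])
# ports & bright/colour profile along the rod now
for nm in('side5','side4'):
    e=load(nm);h=cv2.cvtColor(e['image'],cv2.COLOR_RGB2HSV).astype(int)[215:252,283:306]
    m=((h[...,0]>15)&(h[...,0]<30)&(h[...,1]>110)&(h[...,2]>60)).astype(np.uint8)
    n,l,st,c=cv2.connectedComponentsWithStats(m)
    print(nm,[(int(st[k,4]),(c[k]+[283,215]).round(1),onz(e,[c[k]+[283,215]],73)[0,:2].round(1)) for k in range(1,n) if st[k,4]>3])
e=load('side5');C2=np.array([477.1,69]);u2=np.array([np.cos(1.306),np.sin(1.306)])
ss=np.arange(60,130,4.); P=np.c_[C2+np.outer(ss,u2),np.full(len(ss),60)]; q=proj(e,P)
print([(int(s),t.round(0).astype(int).tolist(),e['image'][int(round(t[1])),int(round(t[0]))].tolist()) for s,t in zip(ss,q)])
E
```

```text
front z10 [(60, 57), (62, 77), (64, 97), (66, 109), (68, 115), (70, 117), (72, 113), (74, 112), (76, 116), (78, 115), (80, 110), (82, 103), (84, 98), (86, 87), (88, 67), (90, 58), (92, 58), (94, 58), (96, 57), (98, 54), (100, 54), (102, 56), (104, 56), (106, 57), (108, 57), (110, 61), (112, 80), (114, 107), (116, 124), (118, 133), (120, 135), (122, 135), (124, 135)]
rear z36 [(-72, 128), (-70, 129), (-68, 130), (-66, 127), (-64, 117), (-62, 92), (-60, 58), (-58, 54), (-56, 61), (-54, 54), (-52, 53), (-50, 55), (-48, 51), (-46, 42), (-44, 45), (-42, 73)]
side5 [(6, array([287.7, 218. ]), array([496.9, 160. ])), (4, array([291. , 224.5]), array([488.2, 123.4])), (5, array([301.6, 244.6]), array([464.3,  20. ]))]
side4 [(17, array([291.2, 224.1]), array([489.6, 125. ])), (10, array([302. , 245.5]), array([463.2,  15.8]))]
[(60, [292, 228], [70, 69, 67]), (64, [292, 227], [14, 13, 16]), (68, [292, 226], [25, 19, 11]), (72, [291, 226], [27, 20, 16]), (76, [291, 225], [68, 50, 26]), (80, [291, 224], [66, 53, 32]), (84, [290, 223], [77, 74, 75]), (88, [290, 223], [77, 74, 75]), (92, [290, 222], [102, 99, 101]), (96, [289, 221], [103, 100, 101]), (100, [289, 221], [103, 100, 101]), (104, [289, 220], [89, 88, 88]), (108, [288, 219], [74, 71, 72]), (112, [288, 219], [74, 71, 72]), (116, [288, 218], [81, 69, 46]), (120, [288, 217], [62, 49, 31]), (124, [287, 217], [57, 48, 31]), (128, [287, 216], [32, 32, 30])]
```

Start extension was about 5.5 mm, the draw so far is 34 mm, and the cylinder slid about 2-4 mm in its lengthwise play. That makes roughly 37 mm now, against a target of 44 mm. I draw 6.5 mm more.

Emit:
step_arm([
  {"tx": 0.8, "ty": 3.1, "tz": 0, "ax": 0, "ay": 0, "az": 0, "claw": 255},
  {"tx": 0.9, "ty": 3.2, "tz": 0, "ax": 0, "ay": 0, "az": 0, "claw": 255},
  {"tx": 0, "ty": 0, "tz": 0, "ax": 0, "ay": 0, "az": 0, "claw": 255},
  {"tx": 0, "ty": 0, "tz": 0, "ax": 0, "ay": 0, "az": 0, "claw": 255},
])

```text
time_s: 11.22
ee_pos: [514.1, 204.3, 40.5]
tool_rot: [0.795, 0.607, -0.002, 0.001]
contact_force: [-1.1, -5.8, 2.0]
width: 15.3
gripper_force: 39.9
```

```bash
python3 - <<'E'
from h import *
d=grab('side','side6'); t=grab('top','top6')
a=cv2.imread('pics/side6.png')[200:260,265:325]; b=cv2.imread('pics/top6.png')[215:275,245:305]
cv2.imwrite('pics/c7.png',np.hstack([cv2.resize(x,(400,400),interpolation=cv2.INTER_CUBIC) for x in(a,b)]))
h=cv2.cvtColor(d['image'],cv2.COLOR_RGB2HSV)[210:228,282:298]; 
C2=np.array([477.1,71]);u2=np.array([np.cos(1.306),np.sin(1.306)])
for e,nm in((d,'side'),(t,'top')):
  for s in range(58,140,4):
    q=proj(e,[*(C2+s*u2),60])[0]; print(nm,s,q.round(1),e['image'][int(round(q[1])),int(round(q[0]))],end=' | ')
E
python3 st.py
```

```text
side 58 [292.  227.7] [68 67 66] | side 62 [291.7 227. ] [15 16 16] | side 66 [291.3 226.3] [26 20 16] | side 70 [291.  225.6] [26 20 16] | side 74 [290.7 224.9] [68 51 26] | side 78 [290.4 224.2] [64 52 33] | side 82 [290.1 223.5] [76 73 73] | side 86 [289.8 222.8] [76 73 73] | side 90 [289.5 222.1] [101  99 101] | side 94 [289.2 221.4] [103 101 100] | side 98 [288.9 220.7] [103 101 100] | side 102 [288.6 220.1] [100  98  99] | side 106 [288.3 219.4] [88 86 88] | side 110 [288.  218.7] [88 86 88] | side 114 [287.7 218. ] [74 69 69] | side 118 [287.4 217.4] [79 68 48] | side 122 [287.1 216.7] [79 68 48] | side 126 [286.8 216. ] [65 52 32] | side 130 [286.5 215.4] [32 32 32] | side 134 [286.2 214.7] [30 29 29] | side 138 [285.9 214.1] [32 28 21] | top 58 [265.8 239.8] [54 43 20] | top 62 [264.2 239.4] [39 30 19] | top 66 [262.6 239. ] [33 30 33] | top 70 [261.  238.6] [50 66 53] | top 74 [259.4 238.2] [45 61 47] | top 78 [257.8 237.9] [75 76 75] | top 82 [256.2 237.5] [75 76 74] | top 86 [254.7 237.1] [75 72 74] | top 90 [253.1 236.7] [74 73 74] | top 94 [251.5 236.3] [74 71 73] | top 98 [249.9 235.9] [75 72 74] | top 102 [248.3 235.5] [74 73 74] | top 106 [246.7 235.1] [74 71 75] | top 110 [245.1 234.7] [78 77 77] | top 114 [243.6 234.3] [54 53 55] | top 118 [242.  233.9] [53 52 52] | top 122 [240.4 233.6] [53 41 26] | top 126 [238.8 233.2] [49 36 15] | top 130 [237.2 232.8] [15 15 15] | top 134 [235.7 232.4] [11 15 12] | top 138 [234.1 232. ] [7 5 9] | [514.1 204.3  40.5] y az -0.266 z [-0.001 -0.003 -1.   ] j [ 0.23  0.4  -0.32  0.85 -0.    2.07] F [-1.4 -5.3  1.8] [-1.17  0.34 -0.02] w 15.4 11.3167
```

View pics/c7.png

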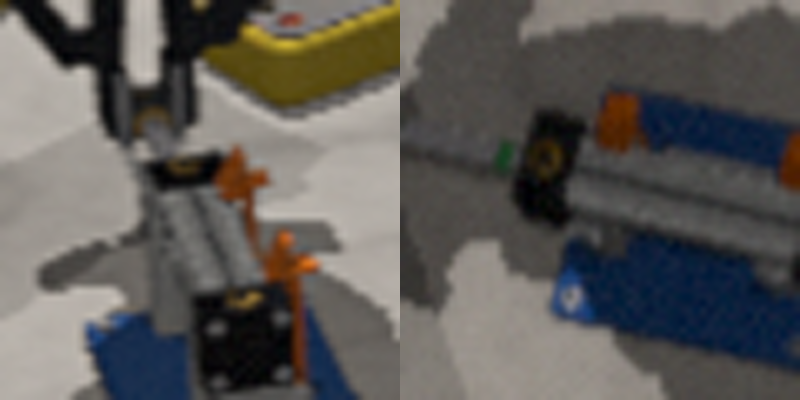

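The crop shows the green band out at (504,157), just ahead of the front cap edge at (522,160). No red is visible, and the hooks are closed over the body. I measure the margin numerically.

```bash
python3 - <<'E'
from h import *
t=load('top6'); im=t['image'].astype(np.float32); u=np.array([np.cos(1.306),np.sin(1.306)]); C=np.array([477.1,69]); n=np.array([-u[1],u[0]])
def S(s,z,o): return cv2.remap(im,*[proj(t,np.c_[C+np.outer(s,u)+o*n,np.full(len(s),z)]).astype(np.float32)[:,k].reshape(1,-1) for k in(0,1)],cv2.INTER_LINEAR)[0]
s=np.arange(54,96,1.5); p=np.mean([S(s,60,o) for o in(-2,0,2)],0)
print('rod z60: s, green-ness, red-ness, lum'); print(np.c_[s,p[:,1]-(p[:,0]+p[:,2])/2,p[:,0]-p[:,1],p.mean(1)].round(0).tolist())
s=np.arange(40,80,1.5); p=np.mean([S(s,73,o).mean(1) for o in(-13,-11,11,13)],0); print('cap z73',np.c_[s,p].round(0).tolist())
E
```

```text
rod z60: s, green-ness, red-ness, lum
[[54.0, 4.0, 5.0, 22.0], [56.0, 5.0, 8.0, 30.0], [57.0, 3.0, 10.0, 32.0], [58.0, 4.0, 10.0, 31.0], [60.0, 3.0, 7.0, 29.0], [62.0, 2.0, 8.0, 25.0], [63.0, 2.0, 7.0, 24.0], [64.0, 1.0, 7.0, 25.0], [66.0, -0.0, 4.0, 27.0], [68.0, -1.0, 1.0, 35.0], [69.0, 1.0, -1.0, 53.0], [70.0, 7.0, -8.0, 58.0], [72.0, 19.0, -21.0, 52.0], [74.0, 29.0, -33.0, 44.0], [75.0, 30.0, -35.0, 41.0], [76.0, 19.0, -21.0, 48.0], [78.0, 6.0, -7.0, 61.0], [80.0, -0.0, 0.0, 71.0], [81.0, -2.0, 2.0, 72.0], [82.0, -1.0, 1.0, 73.0], [84.0, -0.0, 1.0, 74.0], [86.0, -1.0, 1.0, 73.0], [87.0, -2.0, 3.0, 72.0], [88.0, -2.0, 2.0, 71.0], [90.0, -1.0, 2.0, 71.0], [92.0, -1.0, 1.0, 72.0], [93.0, -2.0, 2.0, 75.0], [94.0, -2.0, 2.0, 75.0]]
cap z73 [[40.0, 61.0], [42.0, 61.0], [43.0, 64.0], [44.0, 62.0], [46.0, 47.0], [48.0, 27.0], [49.0, 16.0], [50.0, 12.0], [52.0, 11.0], [54.0, 9.0], [55.0, 8.0], [56.0, 8.0], [58.0, 8.0], [60.0, 6.0], [61.0, 6.0], [62.0, 13.0], [64.0, 23.0], [66.0, 40.0], [67.0, 58.0], [68.0, 67.0], [70.0, 69.0], [72.0, 69.0], [73.0, 70.0], [74.0, 70.0], [76.0, 69.0], [78.0, 68.0], [79.0, 68.0]]
```

The front face is at 65.5 mm and green_inner at about 71.3 mm. That is nearly 6 mm past the gland, with red still about 10 mm inside. The grip is steady and the cylinder is home, so I hand in.

```bash
python3 -c "
from h import *
print(ticket.hand_in())"
```

```text
the job is handed in; nothing more can be done
None
```

The job is handed in: the cylinder is home in the larger clip stand with the jaw closed over it, and the arm still holds the rod about 42 mm out, with the whole green band showing and no red.

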